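# Proof-stamp the forked roll gauge

## Task

Lay the fork-nosed roll profile gauge flat in the sloping tray of the green stamping stand, its fork pointing up the slope, let go of it, and push the tray fully home up the slope. Then press the stamp's spring plunger down to its stop, hold it there for half a second and let it spring back. Leave the other gauge, the centre finder and the lathe dogs where they lie and keep clear of the magnifier that hangs over the stand.

Things in the scene. Friction and masses are not known exactly. Their poses are not given: they have to be found in the camera images.
- gauge: The forked gauge to stamp: blued steel plate 100 (x) x 56 (y) x 6 mm, flat on the table, 0.25 kg; its +x end is a fork with two prongs 20 mm long. On it stands a dark wooden grip rib along x, 34 long x 12 wide (y), from 6 to 30 mm above the underside, spanning x -38 to -4 mm. Origin: centre of the underside; z up out of the plate.
- gauge_nose (a point): Point midway between the fork tips (x +50 mm, 3 mm above the underside); axes as the gauge.
- tongue_gauge: Bystander: a gauge of the same size and rib, but with one middle tongue at its nose instead of a fork. Origin: centre of the underside.
- stand: Green iron stamping stand fixed to the table, base 230 x 130 mm. Its deck slopes 30 degrees, rising along the stand's +x, away from the robot and to the left. A bridge 110 mm wide spans the deck; its near face is 6 mm up-slope of the tray centre when home, its underside 21 mm and top 37 mm above the tray floor. Origin: on the table, 15 mm robot-side of the base's centre; z up.
- tray (a joint): How far the steel tray is drawn out, m: 0 = fully home under the bridge, 0.08 = drawn out down the slope. Slides along the slope with 6 N friction and stays where left; about 10 N pushes it up when loaded.
- tray_floor (a point): Centre of the tray's inner floor, moves with the tray. x up the slope, y across, z square to the slope. Inside 108 (x) x 70 mm (y); side walls 6 mm high, a lip 22 mm high and 6 mm thick across the low end, 80 mm wide, the upper end open.
- tray_lip (a point): Middle of the outer (robot-side) face of the tray's lip, 10 mm above the tray floor: push here along +x of the tray. Axes as tray_floor. The green deck lies 5 mm below the tray floor level.
- plunger (a joint): Travel of the stamp plunger, m: 0 = up, 0.014 = down on its stop. The spring takes 4 N to start and 13 N at the stop.
- plunger_top (a point): Centre of the top of the plunger's steel mushroom head, 32 mm diameter, above the bridge. Axes as tray_floor: z points out along the stem, leaning 30 degrees down-slope; press along -z. With the plunger up it lies 80 mm above the tray floor's plane (along z) and 18 mm up-slope of the tray centre when home.
- centre_finder: Bystander: brass centre finder, 52 mm disc with a 110 mm blade and two short pins, 14 mm high; origin under the disc.
- dog_large: Bystander: larger steel lathe dog, ring 76 mm outside with a 60 mm tail, 18 mm high; origin under the ring's centre.
- dog_small: Bystander: smaller steel lathe dog, ring 60 mm outside with a 60 mm tail, 18 mm high; origin under the ring's centre.
- magnifier: Magnifier fixed to the stand; origin and axes as the stand. Level iron ring with glass, 120 mm across, 10 mm thick, centre at x 83, y 0, z 310 mm: 117 mm higher than the plunger head and 79 mm up-slope of it, so an upright gripper over the plunger would strike it. Its arm (14 mm rod) leaves the ring's far side, rises to z 460 mm at x 180 mm and runs to the left wall.

How it is judged (in metres and radians):
On the way, in this order (a step that is already met when the one before it is completed fails the run):
1. The forked gauge lies flat in the drawn-out tray, fork up the slope, within 9 mm of the tray's centre both ways, and is let go (x of gauge in the frame of tray_floor between -0.009 and 0.009 m and y of gauge in the frame of tray_floor between -0.009 and 0.009 m and z of gauge in the frame of tray_floor below 0.004 m and x of gauge_nose in the frame of tray_floor above 0.035 m and angle between the z axis of gauge and the z axis of tray_floor, either way round below 0.09 rad and value of joint tray above 0.03 m and contact force between gauge and the fingers below 0.2 N), for 0.2 s.
2. The tray is pushed home, within 4 mm, with the gauge in it (x of gauge in the frame of tray_floor between -0.009 and 0.009 m and y of gauge in the frame of tray_floor between -0.009 and 0.009 m and z of gauge in the frame of tray_floor below 0.004 m and x of gauge_nose in the frame of tray_floor above 0.035 m and angle between the z axis of gauge and the z axis of tray_floor, either way round below 0.09 rad and value of joint tray below 0.004 m), for 0.2 s.
3. The plunger is pressed to its stop (within 1.5 mm of its 14 mm travel) and held there half a second, the tray home (all of step 2 and value of joint plunger above 0.0125 m), for 0.5 s.
At the end, for the whole second after the job is handed in: The forked gauge lies still and flat in the tray, fork up the slope, within 9 mm of the tray's centre; the tray is home within 4 mm; the plunger is back up within 2 mm; the robot touches nothing (all of step 2 and value of joint plunger below 0.002 m and contact force between gauge and the fingers below 0.2 N and linear speed of gauge below 0.02 m/s).
It fails at once if The tongue-nosed gauge, the centre finder or a lathe dog is moved more than 20 mm (distance of any of tongue_gauge, centre_finder, dog_large, dog_small from where it was at the start of the episode above 0.02 m).
It fails at once if The magnifier or its arm is touched with more than 2 N (contact force between magnifier and anything else above 2 N).
It also fails if it takes over 53 s, if anything falls off the work surface, if the arm or the gripper's body presses on something with over 40 N, if the wrist force passes 120 N, or if a joint passes its speed limit or range.

## Robot

A 6-joint arm with a two-finger parallel gripper is mounted at the origin on the work surface. World frame = base frame: x ahead of the robot, y to its left, z up, the work surface at z = 0. Lengths are in mm, angles in rad, forces in N, time in s.
With the tool pointing down it reaches from about 350 to 975 mm from the base axis. Payload 7.1 kg.
Tool frame: the origin (TCP) lies midway between the tips of the shut fingers; the grasp point (between the pads) lies 19 mm behind it; z points along the fingers, y is the line along which they close (so a half turn about z gives the same grasp; the last joint's range is limited). The gripper opens to 88 mm and grips with 3 to 60 N. Pads are 20 mm wide; open, the fingers measure 115 mm over their backs; the gripper's body (75 mm by 178 mm) begins 61 mm behind the grasp point.
Start: joints at [-1.255, 0.423, 1.63, -0, 1.089, -0.019], TCP at [205.38, -590.274, 222.675] pointing down, gripper open.
Joint ranges: [-3, 3], [-0.9, 2.11], [0.09, 2.58], [-1.31, 4.45], [0.11, 2.69], [-2.54, 2.54]. Speed limits (rad/s): [2.39, 2.39, 3.01, 3.14, 3.14, 3.14].

## Interface

Orientations are given as a rotation vector (axis times angle).
In Python, from workcell import ctrl gives the robot as it stands. The module is installed in compiled form; this text tells all that it offers.
- The arm moves only by the tool apply_moves, never from a script. Its argument "targets" is a list of rows, each a list of 3 entries, a list of its own where there are three numbers: the opening, from -1 (shut) to 1 (fully open), then the shift along the tool's x, y, z normalised to -1 to 1, where 1 is 5 cm, then the turn, a rotation vector about the tool's x, y, z normalised to -1 to 1, where 1 is 90 degrees. In form: [[jaw, [x, y, z], [wx, wy, wz]], ...]. A call has 1 to 8 rows; each row shifts and turns the commanded pose from where the row before left it, along the tool's axes as they then stand; what a row does not reach is not made up. A row lasts 1/8 s, in which the tool goes at most 62.5 mm and 10.7 degrees, less where a joint would pass 70% of its speed; a pose out of reach is approached as far as the arm can. A call with a number of a shift or a turn outside -1 to 1 is refused whole. A call with a gripper value outside its range is refused whole. The fingers move at their own pace and stop on an object; the grip force is fixed at half the most. Time passes only in rows, so rows that do not move let the fingers close. It gives the time, the measured TCP pose, the force, the opening and the grip force at its end, in the units of the state.
- ctrl.get_obs(): the state, without advancing time (a new reading comes with each control period).
- ctrl.get_image(name): name is "scene" or "top" or "wrist"; returns a dict with "pixels" (384x512x3 uint8, blue, green, red), "camera_matrix" (3x3 intrinsics, pixels), "view" (4x4, takes a point from world to camera coordinates); the wrist camera has in their place "hand_eye" (4x4, takes a point from camera to tool coordinates, whose origin is the TCP and whose axes are the flange's). Camera axes: x right, y down, z forward; pixel columns grow to the right and rows downward; lengths in mm; the calibration is good to about 2 mm. A picture is of the moment at which its call begins: read the wrist's pose just before it. There is no depth.
- ctrl.close_job(): hands the job in; it is judged then, once.
Trained networks look in the newest picture that a camera, given by its name, has taken for a name from the list of things; names that differ only in an ending like _2 or _b are one class to them, and where a whole thing is asked for, a point or a joint stands for the part that bears it (a point fixed in the world has none). Each returns a list of dicts, best first, with "score" (0 to 1); they miss things now and then, are a little off and sometimes report something else, mostly with a low value. They report only what shows in the picture. A call takes as long as a camera call.
- ctrl.masks_of(label, camera): "region" (384x512 bool, what is visible of it) and "bbox" ([left, top, right, bottom] in pixels, round what is visible of it).
- ctrl.pinpoint(label, camera): "xy" ([column, row] in pixels: a listed point, or the origin of a listed thing).
The state is a dict: "t": time; "qpos": joint angles; "qvel": joint speeds; "joint_torque": joint torques, N m; "ee_pos": TCP position; "orientation": TCP orientation; "ft_force": force on the tool from outside, world axes, zero at the start; "moment": the same for the moment, N m; "width": finger opening in mm; "grasp_force": force on a finger pad.
Only numpy, scipy, OpenCV 4.12 (cv2) and the standard library are available. Lean on these libraries where they do the work, as an engineer would, in place of code of your own. Each camera call takes 0.05 s, during which the arm holds its last target. There are 200 camera calls.

## Working session

There is one attempt and no reset: what is moved stays moved. The work goes in short steps, Python scripts to look and compute and a tool call to move; the robot and the scene stay as the last step left them, time stands still between calls to the robot, and variables do not carry over. Pictures are saved under pics/ and viewed, at most 11 in all, crops included, and the job is handed in when it is done.

Besides the shell and the picture viewer there is one more tool, called after "Call:" by a JSON object that holds its "api" and its "payload", one argument or row to a line. apply_moves: Moves the arm, as the interface text tells. Scaled input: -1 to 1 covers 5 cm each way for a shift and 90 degrees each way for a turn. Its arguments: {"type":"object","properties":{"targets":{"type":"array"}},"required":["targets"]}

```bash
mkdir -p pics
cat > h.py <<'E'
import numpy as np, cv2
from workcell import ctrl
from scipy.spatial.transform import Rotation as R
def cam(name):
    o=ctrl.get_obs(); im=ctrl.get_image(name)
    K=np.array(im["camera_matrix"])
    if "view" in im: V=np.array(im["view"])
    else:
        T=np.eye(4);T[:3,:3]=R.from_rotvec(o["orientation"]).as_matrix();T[:3,3]=o["ee_pos"]
        V=np.linalg.inv(T@np.array(im["hand_eye"]))
    return im["pixels"],K,V
def ray(px,K,V):
    d=np.linalg.inv(K)@[px[0],px[1],1]; Rm=V[:3,:3]
    return -Rm.T@V[:3,3], Rm.T@d
def atz(px,K,V,z):
    c,d=ray(px,K,V); return c+d*(z-c[2])/d[2]
def proj(P,K,V):
    p=K@(V[:3,:3]@np.asarray(P,float)+V[:3,3]); return p[:2]/p[2]
def tri(obs):
    A=np.zeros((3,3));b=np.zeros(3)
    for px,K,V in obs:
        c,d=ray(px,K,V); d/=np.linalg.norm(d);M=np.eye(3)-np.outer(d,d);A+=M;b+=M@c
    return np.linalg.solve(A,b)
E
cat > a.py <<'E'
from h import *
np.set_printoptions(precision=1,suppress=True)
C={}
ims=[]
for n in ("scene","top"):
    p,K,V=cam(n);C[n]=(K,V);cv2.imwrite(f"pics/{n}.png",p)
    print(n,K.tolist(),"campos",ray((0,0),K,V)[0])
for l in ["gauge","gauge_nose","tongue_gauge","stand","tray_floor","tray_lip","plunger_top","magnifier","centre_finder","dog_large","dog_small"]:
    obs=[]
    for n in C:
        r=ctrl.pinpoint(l,n)
        print(l,n,[(np.round(q["xy"],1).tolist(),round(q["score"],2)) for q in r[:3]], end=" ")
        if r: obs.append((r[0]["xy"],*C[n])); print(atz(r[0]["xy"],*C[n],0))
    if len(obs)==2: print("   tri",tri(obs))
E
python3 a.py
```

```text
scene [[384.6635518935334, 0.0, 254.31238554206004], [0.0, 384.6635518935334, 195.6729474963838], [0.0, 0.0, 1.0]] campos [1046.6  396.6 1081. ]
top [[496.95215449045725, 0.0, 268.1312228216347], [0.0, 496.95215449045725, 186.330706093752], [0.0, 0.0, 1.0]] campos [ 475.     9.9 1581.9]
gauge scene [([212.7, 151.0], 0.58)] [ 459.7 -329.6    0. ]
gauge top [([373.3, 228.4], 0.72), ([369.2, 215.0], 0.25)] [ 463.3 -346.7    0. ]
   tri [ 458.4 -342.9  -10. ]
gauge_nose scene [([201.7, 155.8], 0.71)] [ 501.8 -344.4    0. ]
gauge_nose top [([368.7, 214.9], 0.79)] [ 506.2 -332.7    0. ]
   tri [ 507.8 -331.7   15. ]
tongue_gauge scene [([340.9, 256.2], 0.61), ([320.3, 321.3], 0.23)] [508.2 261.5   0. ]
tongue_gauge top [([187.0, 211.1], 0.72)] [517.4 245.4   0. ]
   tri [513.2 253.6   0.4]
stand scene [([230.6, 221.9], 0.62)] [637.2 -76.7   0. ]
stand top [([283.2, 174.4], 0.57), ([200.0, 171.5], 0.54)] [635.2 -60.1  -0. ]
   tri [638.3 -64.9  13.8]
tray_floor scene [([227.0, 203.2], 0.55)] [ 592.2 -134.5    0. ]
tray_floor top [([300.1, 168.3], 0.93)] [ 655.  -114.4    0. ]
   tri [637.5 
[... 156 characters left out ...]
0. ]
   tri [ 593.2 -146.7   52. ]
plunger_top scene [] plunger_top top [([288.2, 166.6], 0.6)] [660.3 -76.2   0. ]
magnifier scene [] magnifier top [([296.3, 171.8], 0.68)] [ 643.7 -102.1    0. ]
centre_finder scene [([296.7, 272.4], 0.65)] [637.1 190.8   0. ]
centre_finder top [([201.5, 174.9], 0.87), ([364.8, 159.7], 0.43)] [632.9 200.8   0. ]
   tri [635.4 195.9   3.6]
dog_large scene [([324.8, 320.7], 0.7)] [699.9 335.9   0. ]
dog_large top [([158.6, 155.8], 0.75), ([372.7, 232.0], 0.29)] [693.9 338.5   0. ]
   tri [696.2 337.7  -7.3]
dog_small scene [([168.8, 195.5], 0.6)] [ 697.  -306.6    0. ]
dog_small top [([361.3, 157.3], 0.72)] [ 691.1 -311.5    0. ]
   tri [ 692.9 -314.2  -12.1]
```

Run:
```python
import cv2,numpy as np
a=cv2.imread("pics/scene.png")[100:290,130:370];b=cv2.imread("pics/top.png")[110:270,180:420]
a=cv2.resize(a,None,fx=3,fy=3,interpolation=cv2.INTER_CUBIC);b=cv2.resize(b,None,fx=3.3,fy=3.3,interpolation=cv2.INTER_CUBIC)
cv2.imwrite("pics/s1.png",a);cv2.imwrite("pics/t1.png",b)
```

```text
(no output)
```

View pics/s1.png

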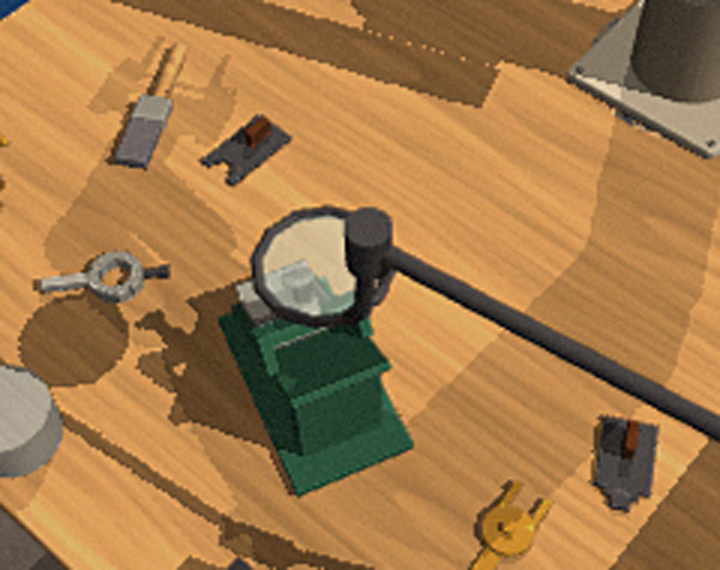

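View pics/t1.png

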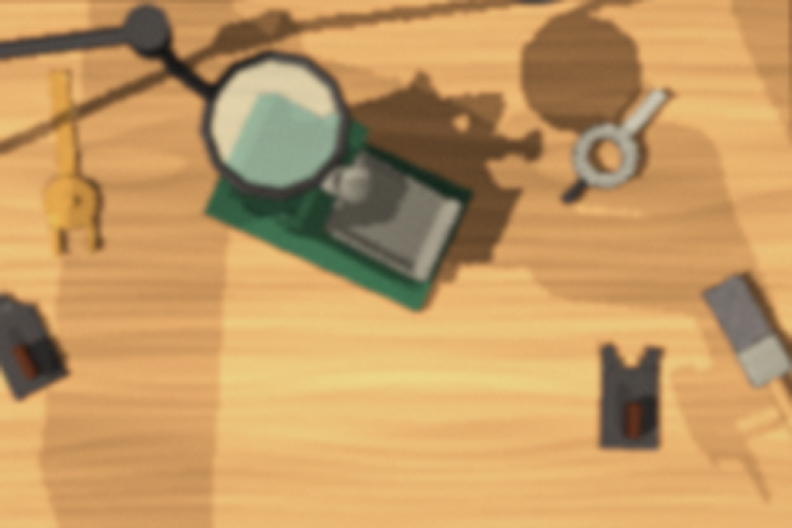

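The scene crop shows the gauge's fork at about (225,165), the stand under the ring at (320,270) and the rods. The top crop shows the gauge at (631,398), fork up the image so its yaw is near 0. The stand's base edge runs (415,310) to (207,212), so its yaw is about 63°, with the tray drawn out at (395,220).

```bash
cat >> h.py <<'E'
def plan(goal_p,goal_R,n,start=None):
    """rows of (shift,turn) in tool units from present pose"""
    o=ctrl.get_obs(); p=np.array(o["ee_pos"]);r=R.from_rotvec(o["orientation"])
    if start: p,r=np.array(start[0]),start[1]
    w=(r.inv()*goal_R).as_rotvec(); dp=(np.asarray(goal_p)-p)/n
    print("turn deg",np.degrees(w).round(1),"dist",np.linalg.norm(dp*n).round(1))
    q=r
    for i in range(n):
        print([np.round(q.inv().apply(dp)/50,3).tolist(),np.round(w/n/(np.pi/2),4).tolist()])
        q=q*R.from_rotvec(w/n)
E
python3 - <<'E'
from h import *
np.set_printoptions(precision=2,suppress=True)
o=ctrl.get_obs();print(o["t"],o["width"],R.from_rotvec(o["orientation"]).as_matrix())
im=ctrl.get_image("wrist");print(np.array(im["hand_eye"]))
cv2.imwrite("pics/w0.png",im["pixels"])
# base corners from top
p,K,V=cam("top")
for c in [(415,310),(207,212),(470,192)]:
    print(atz((180+c[0]/3.3,110+c[1]/3.3),K,V,5))
# tray lip / floor at expected heights
print("lip",atz((311.8,186.4),K,V,53.4),"floor",atz((300.1,168.3),K,V,74.7),"plunger",atz((288.2,166.6),K,V,193))
g=[atz((180+c[0]/3.3,110+c[1]/3.3),K,V,6) for c in [(600,449),(660,449),(602,345),(661,347)]]
print(np.array(g),np.mean(g,0))
print(plan([430,-350,260],R.from_rotvec(o["orientation"]),8))
E
```

```text
1.2 87.49471104588027 [[ 0.94  0.33  0.  ]
 [ 0.33 -0.94  0.  ]
 [ 0.   -0.   -1.  ]]
[[  -0.     -0.97   -0.25   67.89]
 [   1.     -0.     -0.     -0.33]
 [   0.     -0.25    0.97 -162.15]
 [   0.      0.      0.      1.  ]]
[ 540.55 -131.53    5.  ]
[634.85  69.11   5.  ]
[ 654.97 -185.4     5.  ]
lip [ 592.76 -146.12   53.4 ] floor [ 646.47 -108.49   74.7 ] plunger [637.73 -65.7  193.  ]
[[ 407.69 -308.16    6.  ]
 [ 407.72 -365.8     6.  ]
 [ 507.13 -311.42    6.  ]
 [ 505.29 -368.34    6.  ]] [ 456.96 -338.43    6.  ]
turn deg [-0.  0. -0.] dist 331.0
[[0.728, -0.383, -0.093], [-0.0, 0.0, -0.0]]
[[0.728, -0.383, -0.093], [-0.0, 0.0, -0.0]]
[[0.728, -0.383, -0.093], [-0.0, 0.0, -0.0]]
[[0.728, -0.383, -0.093], [-0.0, 0.0, -0.0]]
[[0.728, -0.383, -0.093], [-0.0, 0.0, -0.0]]
[[0.728, -0.383, -0.093], [-0.0, 0.0, -0.0]]
[[0.728, -0.383, -0.093], [-0.0, 0.0, -0.0]]
[[0.728, -0.383, -0.093], [-0.0, 0.0, -0.0]]
None
```

Run:
```python
from h import *
goal=R.from_euler('z',-1,degrees=True)*R.from_rotvec([np.pi,0,0])
plan([436,-338,150],goal,8)
```

```text
turn deg [-0.   0.  20.2] dist 349.4
[[0.752, -0.406, 0.182], [-0.0, 0.0, 0.028]]
[[0.733, -0.439, 0.182], [-0.0, 0.0, 0.028]]
[[0.713, -0.471, 0.182], [-0.0, 0.0, 0.028]]
[[0.692, -0.502, 0.182], [-0.0, 0.0, 0.028]]
[[0.669, -0.532, 0.182], [-0.0, 0.0, 0.028]]
[[0.645, -0.561, 0.182], [-0.0, 0.0, 0.028]]
[[0.62, -0.588, 0.182], [-0.0, 0.0, 0.028]]
[[0.593, -0.615, 0.182], [-0.0, 0.0, 0.028]]
```

Call:
{"api": "apply_moves", "payload": {
  "targets": [
    [1,[0.75,-0.41,0.18],[0,0,0.028]],
    [1,[0.73,-0.44,0.18],[0,0,0.028]],
    [1,[0.71,-0.47,0.18],[0,0,0.028]],
    [1,[0.69,-0.5,0.18],[0,0,0.028]],
    [1,[0.67,-0.53,0.18],[0,0,0.028]],
    [1,[0.645,-0.56,0.18],[0,0,0.028]],
    [1,[0.62,-0.59,0.18],[0,0,0.028]],
    [1,[0.59,-0.615,0.18],[0,0,0.028]]
  ]
}}

```text
t: 2.3
ee_pos: [436.4, -337.0, 150.6]
orientation: [3.141, -0.029, 0.001]
ft_force: [-0.2, -0.9, -0.3]
width: 88.1
grasp_force: 0.0
```

Call:
{"api": "apply_moves", "payload": {
  "targets": [
    [1,[0,0,0],[0,0,0]]
  ]
}}

```text
t: 2.42
ee_pos: [436.5, -336.0, 150.1]
orientation: [-3.141, 0.021, 0.001]
ft_force: [-0.5, 0.1, 0.6]
width: 87.6
grasp_force: 0.0
```

Run:
```python
from h import *
np.set_printoptions(precision=1,suppress=True)
p,K,V=cam("wrist");cv2.imwrite("pics/w1.png",p)
o=ctrl.get_obs();print(o["t"],o["ee_pos"],o["qpos"])
for l,z in (("gauge",0),("gauge_nose",3)):
    for q in ctrl.pinpoint(l,"wrist")[:2]: print(l,q["xy"],q["score"],atz(q["xy"],K,V,z))
m=ctrl.masks_of("gauge","wrist")
if m:
    print(m[0]["score"],m[0]["bbox"])
```

```text
2.475 [ 435.9 -337.2  150.5] [-0.7  0.4  1.8 -0.   0.9  0.9]
gauge [251.2, 155.7] 0.74 [ 456.5 -333.9    0. ]
0.88 [222.6, 99.4, 284.2, 206.5]
```

View pics/w1.png

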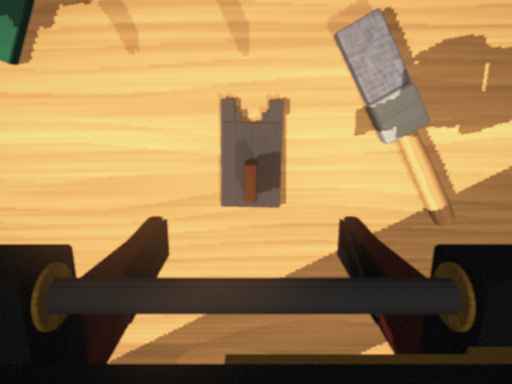

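The wrist view shows the forked gauge: fork tips at (229,98) and (278,98), near edge at row 207 from column 221 to 281, and the rib at (250,180). The brush is clear to the right.

Run:
```python
from h import *
np.set_printoptions(precision=1,suppress=True)
p,K,V=cam("wrist")
m=ctrl.masks_of("gauge","wrist")[0]["region"].astype(np.uint8)
c=max(cv2.findContours(m,0,2)[0],key=cv2.contourArea)
P=np.array([atz(q[0],K,V,6)[:2] for q in c],np.float32)
print(cv2.minAreaRect(P))
C=[(221,207),(281,207),(221.5,98),(287,97)]
G=np.array([atz(q,K,V,6) for q in C]);print(G,G.mean(0))
d=(G[2]+G[3]-G[0]-G[1]);print(np.degrees(np.arctan2(d[1],d[0])), [np.linalg.norm(G[2]-G[0]),np.linalg.norm(G[0]-G[1])])
for q in [(250,200.5),(250,160)]: print("rib",atz(q,K,V,30))
```

```text
((458.31817626953125, -333.29095458984375), (56.88285446166992, 99.65640258789062), 88.81275939941406)
[[ 407.  -307.2    6. ]
 [ 406.  -364.7    6. ]
 [ 507.7 -311.8    6. ]
 [ 507.6 -369.7    6. ]] [ 457.1 -338.3    6. ]
-2.7122349567099597 [np.float64(100.83194972845146), np.float64(57.4604218272042)]
rib [ 420.  -335.4   30. ]
rib [ 455.9 -336.2   30. ]
```

Call:
{"api": "apply_moves", "payload": {
  "targets": [
    [1,[0.02,-0.02,0.6],[0,0,0.011]],
    [1,[0,0,0.7],[0,0,0]],
    [1,[0,0,0.7],[0,0,0]],
    [1,[0,0,0.5],[0,0,0]],
    [1,[0,0,0.32],[0,0,0]],
    [1,[0,0,0],[0,0,0]]
  ]
}}

```text
t: 3.48
ee_pos: [435.7, -337.1, 9.0]
orientation: [-3.14, 0.055, 0.002]
ft_force: [0.6, 0.1, -0.5]
width: 87.7
grasp_force: 0.0
```

Call:
{"api": "apply_moves", "payload": {
  "targets": [
    [-1,[0,0,0],[0,0,0]],
    [-1,[0,0,0],[0,0,0]],
    [-1,[0,0,0],[0,0,0]],
    [-1,[0,0,0],[0,0,0]],
    [-1,[0,0,0],[0,0,0]],
    [-1,[0,0,0],[0,0,0]]
  ]
}}

```text
t: 4.22
ee_pos: [436.4, -337.0, 9.7]
orientation: [-3.141, 0.054, 0.0]
ft_force: [-0.7, -0.2, -0.0]
width: 31.8
grasp_force: 0.0
```

Call:
{"api": "apply_moves", "payload": {
  "targets": [
    [-1,[0,0,-0.3],[0,0,0]],
    [-1,[0,0,-0.8],[0,0,0]],
    [-1,[0,0,-0.9],[0,0,0]],
    [-1,[0,0,-0.9],[0,0,0]],
    [-1,[0,0,-0.9],[0,0,0]],
    [-1,[0,0,-0.6],[0,0,0]],
    [-1,[0,0,0],[0,0,0]]
  ]
}}

```text
t: 5.1
ee_pos: [437.5, -338.0, 233.0]
orientation: [3.137, -0.054, 0.007]
ft_force: [0.7, 0.2, 0.3]
width: 0.3
grasp_force: 0.0
```

Run:
```python
from h import *
np.set_printoptions(precision=2,suppress=True)
p,K,V=cam("wrist");cv2.imwrite("pics/w2.png",p)
o=ctrl.get_obs();print(o["t"],o["ee_pos"],o["width"],o["grasp_force"],o["ft_force"])
# tray view: where would the stand be? goal view pose
T=ctrl.pinpoint("gauge_nose","wrist");print(T[:1])
# plan view pose: TCP well down-slope of lip, yaw 64.8, tool down
plan([540,-220,230],R.from_euler('z',64.8,degrees=True)*R.from_rotvec([np.pi,0,0]),8)
```

```text
5.15 [ 436.65 -337.25  231.04] 0.759776406244588 0.0 [-0.4  -0.14 -0.13]
[{'xy': [247.3, 100.8], 'score': 0.62}]
turn deg [  0.   -0.  -66.8] dist 156.3
[[0.25, -0.301, -0.001], [0.0, -0.0, -0.0927]]
[[0.291, -0.261, -0.001], [0.0, -0.0, -0.0927]]
[[0.326, -0.216, -0.001], [0.0, -0.0, -0.0927]]
[[0.354, -0.167, -0.001], [0.0, -0.0, -0.0927]]
[[0.374, -0.114, -0.001], [0.0, -0.0, -0.0927]]
[[0.387, -0.058, -0.001], [0.0, -0.0, -0.0927]]
[[0.391, -0.001, -0.001], [0.0, -0.0, -0.0927]]
[[0.387, 0.055, -0.001], [0.0, -0.0, -0.0927]]
```

View pics/w2.png

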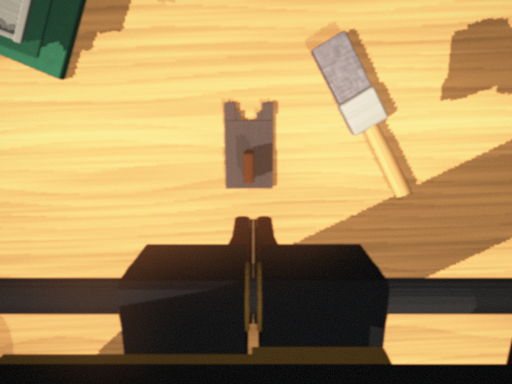

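I lifted before the fingers had shut. The gauge lies untouched, with corners (225,188), (272,188), (226,101), (276,101) and the rib at (248,166). The stand's near corner is at (62,77). I'll remeasure and grasp again.

Run:
```python
from h import *
np.set_printoptions(precision=1,suppress=True)
p,K,V=cam("wrist")
C=[(225,188),(272.5,187.5),(225.5,101),(276,101)]
G=np.array([atz(q,K,V,6) for q in C]);print(G.mean(0))
d=(G[2]+G[3]-G[0]-G[1]);print(np.degrees(np.arctan2(d[1],d[0])), [np.linalg.norm(G[2]-G[0]),np.linalg.norm(G[0]-G[1])])
for q in [(248.5,183),(249,151)]: print("rib",atz(q,K,V,30))
print("corner",atz((62,77),K,V,5))
```

```text
[ 456.6 -333.2    6. ]
-3.4370844551882747 [np.float64(99.87429870082748), np.float64(56.326709962554894)]
rib [ 418.3 -330.7   30. ]
rib [ 453.9 -332.5   30. ]
corner [ 538.9 -130.2    5. ]
```

Call:
{"api": "apply_moves", "payload": {
  "targets": [
    [1,[0,0,0.6],[0,0,0]],
    [1,[0,0,0.8],[0,0,0]],
    [1,[0,0,0.7],[0,0,0]],
    [1,[0,0,0.2],[0,0,0]],
    [1,[0,0,0],[0,0,0]],
    [1,[0,0,0],[0,0,0]],
    [1,[0,0,0],[0,0,0]],
    [1,[0,0,0],[0,0,0]]
  ]
}}

```text
t: 6.25
ee_pos: [436.8, -337.3, 115.5]
orientation: [3.14, -0.054, 0.002]
ft_force: [0.2, 0.7, -0.2]
width: 77.2
grasp_force: 0.0
```

Call:
{"api": "apply_moves", "payload": {
  "targets": [
    [1,[0,-0.03,0.5],[0,0,0.011]],
    [1,[0,0,0.7],[0,0,0]],
    [1,[0,0,0.6],[0,0,0]],
    [1,[0,0,0.33],[0,0,0]],
    [-1,[0,0,0],[0,0,0]],
    [-1,[0,0,0],[0,0,0]],
    [-1,[0,0,0],[0,0,0]],
    [-1,[0,0,0],[0,0,0]]
  ]
}}

```text
t: 7.25
ee_pos: [436.9, -335.9, 9.0]
orientation: [3.14, -0.081, 0.002]
ft_force: [-0.3, 0.6, -0.2]
width: 51.1
grasp_force: 0.0
```

Call:
{"api": "apply_moves", "payload": {
  "targets": [
    [-1,[0,0,0],[0,0,0]],
    [-1,[0,0,0],[0,0,0]],
    [-1,[0,0,0],[0,0,0]],
    [-1,[0,0,0],[0,0,0]],
    [-1,[0,0,0],[0,0,0]],
    [-1,[0,0,0],[0,0,0]]
  ]
}}

```text
t: 8.0
ee_pos: [436.3, -335.3, 8.1]
orientation: [-3.14, 0.081, 0.001]
ft_force: [-0.1, 1.3, 0.5]
width: 11.5
grasp_force: 29.9
```

Call:
{"api": "apply_moves", "payload": {
  "targets": [
    [-1,[0,0,-0.3],[0,0,0]],
    [-1,[0,0,-0.7],[0,0,0]],
    [-1,[0,0,-0.9],[0,0,0]],
    [-1,[0,0,-0.9],[0,0,0]],
    [-1,[0,0,-0.7],[0,0,0]],
    [-1,[0,0,0],[0,0,0]]
  ]
}}

```text
t: 8.75
ee_pos: [437.9, -336.8, 186.5]
orientation: [3.136, -0.081, 0.008]
ft_force: [0.4, -0.2, -3.2]
width: 11.8
grasp_force: 29.9
```

```bash
cat >> h.py <<'E'
def goalR(yaw,tilt=30): return R.from_euler('z',yaw,degrees=True)*R.from_euler('y',-tilt,degrees=True)*R.from_rotvec([np.pi,0,0])
E
python3 - <<'E'
from h import *
o=ctrl.get_obs();print(o["width"],o["grasp_force"])
plan([555,-248,170],goalR(64.8),10)
E
```

```text
11.791443839100193 29.911092817783356
turn deg [ 18.1  26.3 -66. ] dist 147.9
[[0.225, -0.19, 0.033], [0.0201, 0.0292, -0.0734]]
[[0.243, -0.161, 0.05], [0.0201, 0.0292, -0.0734]]
[[0.257, -0.131, 0.066], [0.0201, 0.0292, -0.0734]]
[[0.267, -0.098, 0.081], [0.0201, 0.0292, -0.0734]]
[[0.272, -0.064, 0.096], [0.0201, 0.0292, -0.0734]]
[[0.273, -0.029, 0.11], [0.0201, 0.0292, -0.0734]]
[[0.269, 0.005, 0.123], [0.0201, 0.0292, -0.0734]]
[[0.26, 0.04, 0.135], [0.0201, 0.0292, -0.0734]]
[[0.247, 0.074, 0.144], [0.0201, 0.0292, -0.0734]]
[[0.23, 0.106, 0.153], [0.0201, 0.0292, -0.0734]]
```

Call:
{"api": "apply_moves", "payload": {
  "targets": [
    [-1,[0.225,-0.19,0.03],[0.02,0.029,-0.0735]],
    [-1,[0.24,-0.16,0.05],[0.02,0.029,-0.0735]],
    [-1,[0.26,-0.13,0.065],[0.02,0.029,-0.0735]],
    [-1,[0.27,-0.1,0.08],[0.02,0.029,-0.0735]],
    [-1,[0.27,-0.065,0.095],[0.02,0.029,-0.0735]],
    [-1,[0.27,-0.03,0.11],[0.02,0.029,-0.0735]],
    [-1,[0.27,0.005,0.12],[0.02,0.029,-0.0735]],
    [-1,[0.26,0.04,0.135],[0.02,0.029,-0.0735]]
  ]
}}

```text
t: 9.75
ee_pos: [529.1, -263.6, 168.2]
orientation: [-2.582, -1.231, -0.519]
ft_force: [-0.2, -0.2, -2.9]
width: 11.7
grasp_force: 29.9
```

Call:
{"api": "apply_moves", "payload": {
  "targets": [
    [-1,[0.25,0.07,0.145],[0.02,0.029,-0.0735]],
    [-1,[0.23,0.11,0.15],[0.02,0.029,-0.0735]],
    [-1,[0,0,0],[0,0,0]],
    [-1,[0,0,0],[0,0,0]]
  ]
}}

```text
t: 10.25
ee_pos: [552.4, -246.4, 165.8]
orientation: [-2.357, -1.491, -0.622]
ft_force: [0.1, 0.7, -3.4]
width: 11.8
grasp_force: 29.9
```

Run:
```python
from h import *
np.set_printoptions(precision=2,suppress=True)
o=ctrl.get_obs();print(o["ee_pos"],o["qpos"],R.from_rotvec(o["orientation"]).as_matrix())
p,K,V=cam("wrist");cv2.imwrite("pics/w3.png",p)
np.savez("w3.npz",K=K,V=V)
for l,z in (("tray_lip",53.4),("tray_floor",75),("plunger_top",193)):
    for q in ctrl.pinpoint(l,"wrist")[:2]: print(l,q["xy"],q["score"],atz(q["xy"],K,V,z))
```

```text
[ 552.4  -246.38  165.81] [-0.69  0.54  1.7   0.56  1.12 -0.55] [[ 0.37  0.9   0.21]
 [ 0.78 -0.43  0.45]
 [ 0.5  -0.01 -0.87]]
tray_lip [257.9, 128.6] 0.7 [ 605.79 -142.99   53.4 ]
tray_floor [257.4, 58.4] 0.67 [631.09 -88.51  75.  ]
```

View pics/w3.png

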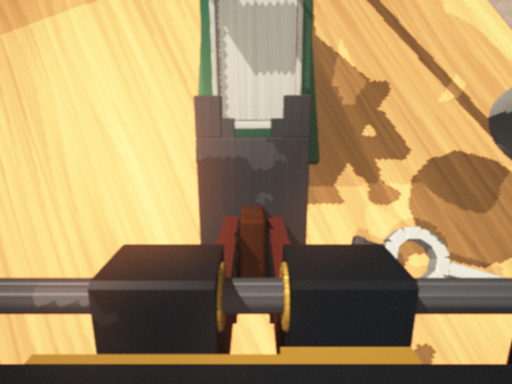

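The gauge is held straight: fork tips at row 97, sides at columns 197 and 309. The tray is visible ahead: lip near row 125, sides about columns 218 to 303. The base's right corner is at (318,162). I'll enlarge this with a model overlay.

```bash
cat >> h.py <<'E'
def S2W(P,ox,oy,yaw):
    c,s=np.cos(np.radians(yaw)),np.sin(np.radians(yaw)); P=np.asarray(P,float)
    return np.array([ox+c*P[0]-s*P[1],oy+s*P[0]+c*P[1],P[2]])
def T2S(P,draw):
    c,s=np.cos(np.pi/6),.5; x=P[0]-draw
    return [28.4+c*x-s*P[2],P[1],114.7+s*x+c*P[2]]
E
python3 - <<'E'
from h import *
d=np.load("w3.npz");K,V=d["K"],d["V"];p=cv2.imread("pics/w3.png")
ox,oy,yaw,dr=639.5,-67,64.8,80
s=5;x0,y0=180,50
q=cv2.resize(p[y0:170,x0:340],None,fx=s,fy=s,interpolation=cv2.INTER_NEAREST)
def L(pts,col):
    a=np.array([((proj(P,K,V)-[x0,y0]+.5)*s) for P in pts]);print(((a/s)+[x0,y0]).round(1).tolist());cv2.polylines(q,[a.astype(int)],False,col,1)
w=lambda P:S2W(P,ox,oy,yaw); t=lambda P:w(T2S(P,dr))
L([w((-100,-65,0)),w((-100,65,0)),w((40,65,0))],(255,0,255));L([w((-100,-65,0)),w((60,-65,0))],(255,0,255))
L([t((40,-35,0)),t((-54,-35,0)),t((-54,35,0)),t((40,35,0))],(0,0,255))
L([t((-60,-40,22)),t((-54,-40,22)),t((-54,40,22)),t((-60,40,22)),t((-60,-40,22))],(255,0,0))
cv2.imwrite("pics/ov.png",q)
E
```

```text
[[317.2, 165.3], [195.9, 165.7], [201.3, 54.2]]
[[317.2, 165.3], [310.3, 39.3]]
[[296.2, 27.7], [293.5, 136.0], [219.4, 136.3], [216.2, 28.3]]
[[301.7, 145.2], [301.9, 138.4], [211.1, 138.7], [211.4, 145.5], [301.7, 145.2]]
```

View pics/ov.png

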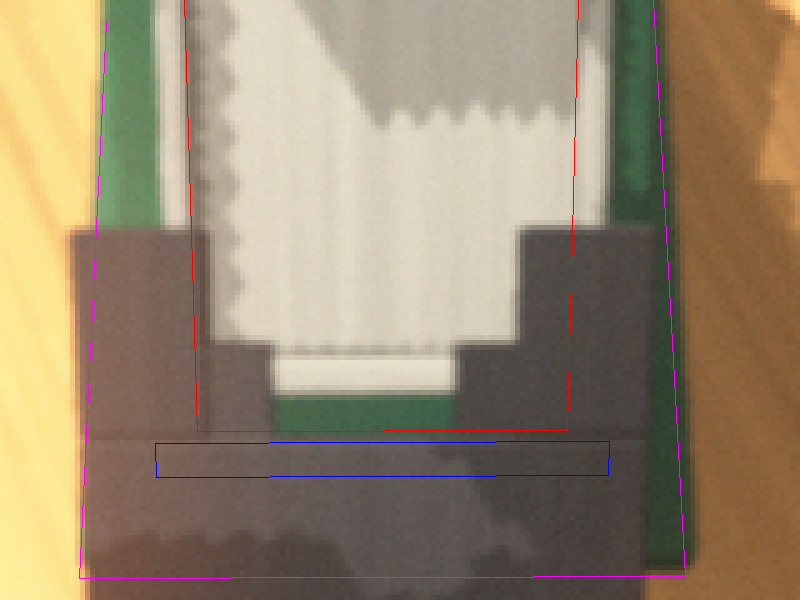

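Run:
```python
from h import *
from scipy.optimize import brentq
np.set_printoptions(precision=1,suppress=True)
d=np.load("w3.npz");K,V=d["K"],d["V"]
ox,oy,yaw=640,-67.5,64.8
for P,row in (((-54,0,22),120.4),((-60,0,22),128.4),((-60,0,-4),128.4)):
    print(P,brentq(lambda dr:proj(S2W(T2S(P,dr),ox,oy,yaw),K,V)[1]-row,0,120))
Rs=R.from_euler('z',yaw,degrees=True)*R.from_euler('y',-30,degrees=True)
c=S2W(T2S((0,0,0),0),ox,oy,yaw)
print("cam in tray home frame",Rs.inv().apply(ray((0,0),K,V)[0]-c), "tcp",Rs.inv().apply(np.array(ctrl.get_obs()["ee_pos"])-c))
p,K2,V2=cam("top")
for P in ((-60,0,10),(-54,0,22)):print("top",[(dr,proj(S2W(T2S(P,dr),ox,oy,yaw),K2,V2).round(1).tolist()) for dr in (60,70,80)])
print([(n,[(q["xy"],q["score"]) for q in ctrl.pinpoint(n,"top")[:1]]) for n in ("tray_lip","tray_floor","tray_lip")])
cv2.imwrite("pics/top2.png",cv2.resize(p[140:215,250:350],None,fx=7,fy=7,interpolation=cv2.INTER_NEAREST))
```

```text
(-54, 0, 22) 64.51810469534352
(-60, 0, 22) 65.38763788754623
(-60, 0, -4) 67.30796377989303
cam in tray home frame [-103.4    1.1  319.5] tcp [-170.9    2.5  159.1]
top [(60, [310.2, 181.9]), (70, [312.6, 183.3]), (80, [315.0, 184.6])]
top [(60, [310.9, 181.7]), (70, [313.3, 183.0]), (80, [315.7, 184.4])]
[('tray_lip', [([313.0, 186.2], 0.97)]), ('tray_floor', [([299.3, 172.2], 0.64)]), ('tray_lip', [([313.0, 186.2], 0.97)])]
```

View pics/top2.png

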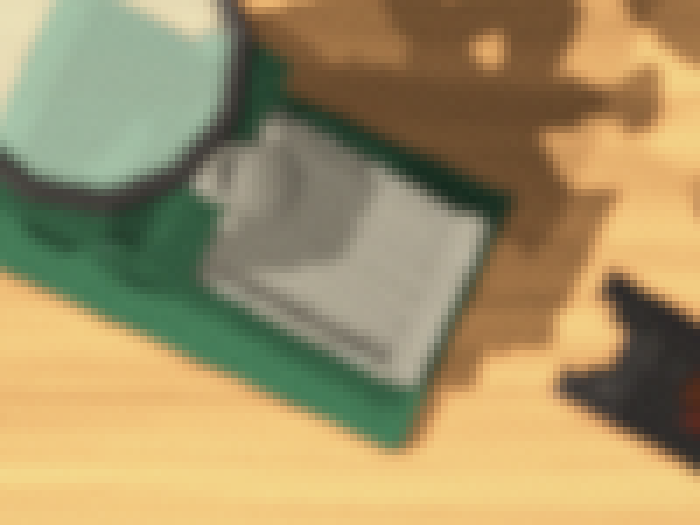

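The top crop shows lip corners at about (495,215) and (415,385), and base corners at (400,450) and (510,195). Both views put the tray at about 65 mm drawn out.

```bash
cat >> h.py <<'E'
ST=(640,-67.5,64.8)
Rs=R.from_euler('z',ST[2],degrees=True)*R.from_euler('y',-30,degrees=True)
C0=S2W(T2S((0,0,0),0),*ST)
def H(p): return Rs.inv().apply(np.asarray(p)-C0)   # world->tray-home frame
def W(p): return C0+Rs.apply(p)
E
python3 - <<'E'
from h import *
np.set_printoptions(precision=2,suppress=True)
d=np.load("w3.npz");K,V=d["K"],d["V"]
he=np.array(ctrl.get_image("wrist")["hand_eye"])
def tool(px,z):
    dd=he[:3,:3]@np.linalg.inv(K)@[*px,1];c=he[:3,3];return c+dd*(z-c[2])/dd[2]
print(K[0,0],K[:2,2]);print("fork tips",tool((194.5,97),2.5),tool((310.5,97),2.5))
for a in ((212,95),(301.6,95),(211.4,50),(301.6,50)): print("tray wall",H(tool(a,155)*0+0),tool(a,155))
o=ctrl.get_obs();r=R.from_rotvec(o["orientation"]);print("rel rot deg",np.degrees((r.inv()*goalR(64.8)).as_rotvec()),H(o["ee_pos"]))
plan(W([-125,0,45]),goalR(64.8),4)
E
```

```text
335.56049956590954 [252.83 188.49]
fork tips [ 70.63 -27.     2.5 ] [70.61 27.75  2.5 ]
tray wall [-265.04  607.83   20.58] [ 75.08 -36.61 155.  ]
tray wall [-265.04  607.83   20.58] [ 75.05  44.86 155.  ]
tray wall [-265.04  607.83   20.58] [113.29 -35.98 155.  ]
tray wall [-265.04  607.83   20.58] [113.26  43.51 155.  ]
rel rot deg [-0.34  0.09 -0.09] [-170.68    2.21  159.05]
turn deg [-0.3  0.1 -0.1] dist 122.9
[[0.229, 0.014, 0.57], [-0.0009, 0.0003, -0.0002]]
[[0.229, 0.013, 0.57], [-0.0009, 0.0003, -0.0002]]
[[0.229, 0.013, 0.57], [-0.0009, 0.0003, -0.0002]]
[[0.229, 0.012, 0.57], [-0.0009, 0.0003, -0.0002]]
```

Call:
{"api": "apply_moves", "payload": {
  "targets": [
    [-1,[0.23,0.015,0.57],[-0.004,0,0]],
    [-1,[0.23,0.015,0.57],[0,0,0]],
    [-1,[0.23,0.015,0.57],[0,0,0]],
    [-1,[0.23,0.015,0.57],[0,0,0]],
    [-1,[0.45,0,0],[0,0,0]],
    [-1,[0.44,0,0],[0,0,0]],
    [-1,[0,0,0],[0,0,0]]
  ]
}}

```text
t: 11.58
ee_pos: [615.2, -124.7, 115.9]
orientation: [-2.36, -1.5, -0.633]
ft_force: [-1.1, -0.5, -2.4]
width: 11.8
grasp_force: 29.9
```

Run:
```python
from h import *
np.set_printoptions(precision=2,suppress=True)
p,K,V=cam("wrist");cv2.imwrite("pics/w4.png",p);o=ctrl.get_obs()
r=R.from_rotvec(o["orientation"]);print("rel rot deg",np.degrees((r.inv()*goalR(64.8)).as_rotvec()),H(o["ee_pos"]),o["ft_force"])
```

```text
rel rot deg [0.13 0.1  0.07] [-79.07  -1.62  46.12] [ 0.06 -0.09 -3.37]
```

View pics/w4.png

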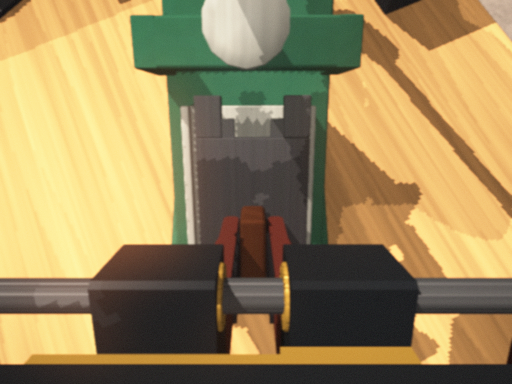

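The gauge (columns 194 to 310) sits over the tray (outer walls 183 to 315), about 3 mm right of its centre. The tray's upper end is at row 105, so the gauge is about 7 mm up-slope. I'll correct both and go down.

Call:
{"api": "apply_moves", "payload": {
  "targets": [
    [-1,[-0.04,-0.05,0.2],[0,0,0]],
    [-1,[-0.04,0,0.25],[0,0,0]],
    [-1,[0,0,0.2],[0,0,0]],
    [-1,[0,0,0.04],[0,0,0]],
    [-1,[0,0,0],[0,0,0]]
  ]
}}

```text
t: 12.25
ee_pos: [617.1, -111.7, 80.9]
orientation: [-2.359, -1.495, -0.629]
ft_force: [0.3, 0.7, -3.4]
width: 11.8
grasp_force: 29.9
```

Call:
{"api": "apply_moves", "payload": {
  "targets": [
    [-1,[0,0,0.02],[0,0,0]],
    [-1,[0,0,0.02],[0,0,0]],
    [-1,[0,0,0],[0,0,0]]
  ]
}}

```text
t: 12.62
ee_pos: [617.6, -111.0, 79.7]
orientation: [-2.36, -1.495, -0.63]
ft_force: [-0.9, 0.5, -3.3]
width: 11.9
grasp_force: 29.9
```

Run:
```python
from h import *
np.set_printoptions(precision=2,suppress=True)
p,K,V=cam("wrist");cv2.imwrite("pics/w5.png",p)
f=[]
for i in range(3):
    o=ctrl.get_obs();ctrl.get_image("top");f.append(np.r_[H(o["ee_pos"]),Rs.inv().apply(o["ft_force"])])
print(np.array(f))
```

```text
[[-84.39   1.72   8.34  -1.76   0.26  -3.42]
 [-84.4    1.72   8.34  -1.26   0.47  -2.48]
 [-84.44   1.74   8.33  -1.69  -0.27  -2.54]]
```

Call:
{"api": "apply_moves", "payload": {
  "targets": [
    [-1,[0,0,0.02],[0,0,0]],
    [-1,[0,0,0.02],[0,0,0]],
    [-1,[0,0,0],[0,0,0]]
  ]
}}

```text
t: 13.2
ee_pos: [617.8, -110.9, 79.4]
orientation: [-2.36, -1.496, -0.631]
ft_force: [-8.5, -6.6, 12.3]
width: 12.0
grasp_force: 30.0
```

Call:
{"api": "apply_moves", "payload": {
  "targets": [
    [-1,[0,0,-0.02],[0,0,0]],
    [-0.4,[0,0,0],[0,0,0]],
    [-0.4,[0,0,0],[0,0,0]],
    [-0.4,[0,0,0],[0,0,0]],
    [-0.4,[0,0,0],[0,0,0]]
  ]
}}

```text
t: 13.82
ee_pos: [617.8, -110.4, 78.6]
orientation: [-2.36, -1.495, -0.63]
ft_force: [-0.1, 0.6, -0.9]
width: 26.4
grasp_force: 0.0
```

Call:
{"api": "apply_moves", "payload": {
  "targets": [
    [-0.4,[0,0,-0.3],[0,0,0]],
    [-0.4,[0,0,-0.6],[0,0,0]],
    [-0.4,[-0.3,0,-0.3],[0,0,0]],
    [-1,[-0.7,0,0],[0,0,0]],
    [-1,[-0.4,0,0],[0,0,0]],
    [-1,[0,0,0],[0,0,0]],
    [-1,[0,0,0],[0,0,0]]
  ]
}}

```text
t: 14.7
ee_pos: [579.2, -192.1, 95.8]
orientation: [-2.36, -1.494, -0.63]
ft_force: [0.9, 0.6, 0.4]
width: 0.6
grasp_force: 0.0
```

Run:
```python
from h import *
np.set_printoptions(precision=2,suppress=True)
p,K,V=cam("wrist");cv2.imwrite("pics/w6.png",p);np.savez("w6.npz",K=K,V=V)
o=ctrl.get_obs();print(o["t"],o["width"],H(o["ee_pos"]),o["ft_force"])
```

```text
14.75 0.41223478943624786 [-153.76    1.87   67.17] [-0.8   0.33 -0.04]
```

View pics/w6.png

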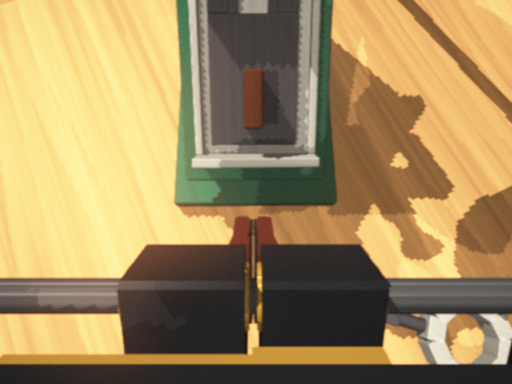

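The gauge lies flat and centred in the tray: fork up the slope, rib at (253,98), and a gap of about 6 mm to the lip at row 160 (columns 193 to 319). Next I push the lip.

Call:
{"api": "apply_moves", "payload": {
  "targets": [
    [-1,[-0.1,0.04,0.4],[0,0,0]],
    [-1,[0,0,0.5],[0,0,0]],
    [-1,[0,0,0.34],[0,0,0]],
    [-1,[0,0,0],[0,0,0]],
    [-1,[0.1,0,0],[0,0,0]],
    [-1,[0.1,0,0],[0,0,0]],
    [-1,[0.1,0,0],[0,0,0]],
    [-1,[0.1,0,0],[0,0,0]]
  ]
}}

```text
t: 15.75
ee_pos: [600.0, -153.5, 50.2]
orientation: [-2.36, -1.496, -0.631]
ft_force: [0.2, 0.2, 0.6]
width: 0.6
grasp_force: 0.0
```

```bash
cat > f.py <<'E'
from h import *
np.set_printoptions(precision=2,suppress=True)
o=ctrl.get_obs();print(o["t"],H(o["ee_pos"]),Rs.inv().apply(o["ft_force"]))
E
python3 f.py
```

```text
15.75 [-138.96   -0.42    5.77] [ 0.57 -0.06  0.4 ]
```

Call:
{"api": "apply_moves", "payload": {
  "targets": [
    [-1,[0.1,0,0],[0,0,0]],
    [-1,[0.1,0,0],[0,0,0]],
    [-1,[0.1,0,0],[0,0,0]],
    [-1,[0.1,0,0],[0,0,0]],
    [-1,[0.1,0,0],[0,0,0]],
    [-1,[0.1,0,0],[0,0,0]]
  ]
}}

```text
t: 16.5
ee_pos: [610.0, -131.6, 64.0]
orientation: [-2.362, -1.497, -0.627]
ft_force: [-6.1, -9.2, -1.4]
width: 0.5
grasp_force: 4.9
```

```bash
python3 f.py
```

```text
16.5 [-111.22   -0.15    5.67] [-10.16   1.62   4.22]
```

Call:
{"api": "apply_moves", "payload": {
  "targets": [
    [-1,[0.1,0,0],[0,0,0]],
    [-1,[0.1,0,0],[0,0,0]],
    [-1,[0.1,0,0],[0,0,0]],
    [-1,[0.1,0,0],[0,0,0]],
    [-1,[0.1,0,0],[0,0,0]],
    [-1,[0.1,0,0],[0,0,0]],
    [-1,[0.06,0,0],[0,0,0]]
  ]
}}

```text
t: 17.38
ee_pos: [622.1, -105.6, 80.5]
orientation: [-2.362, -1.497, -0.627]
ft_force: [-6.0, -8.5, -0.5]
width: 0.5
grasp_force: 4.8
```

Call:
{"api": "apply_moves", "payload": {
  "targets": [
    [-1,[0.05,0,0],[0,0,0]],
    [-1,[0.04,0,0],[0,0,0]]
  ]
}}

```text
t: 17.62
ee_pos: [623.6, -102.1, 82.7]
orientation: [-2.362, -1.497, -0.627]
ft_force: [-7.1, -9.2, 0.4]
width: 0.5
grasp_force: 4.8
```

```bash
python3 f.py
```

```text
17.625 [-73.76   0.06   5.66] [-9.63  2.49  6.06]
```

Still sliding at about 10 N, so I continue in small steps until it stops.

Call:
{"api": "apply_moves", "payload": {
  "targets": [
    [-1,[0.04,0,0],[0,0,0]],
    [-1,[0.04,0,0],[0,0,0]],
    [-1,[0,0,0],[0,0,0]]
  ]
}}

```text
t: 18.0
ee_pos: [624.4, -100.6, 83.8]
orientation: [-2.364, -1.498, -0.624]
ft_force: [-9.3, -16.6, -3.4]
width: 0.3
grasp_force: 8.9
```

```bash
python3 f.py
```

```text
18.0 [-71.72   0.04   5.69] [-18.12   1.33   6.55]
```

Call:
{"api": "apply_moves", "payload": {
  "targets": [
    [-1,[0.04,0,0],[0,0,0]],
    [-1,[0,0,0],[0,0,0]]
  ]
}}

```text
t: 18.25
ee_pos: [624.4, -100.5, 83.8]
orientation: [-2.366, -1.499, -0.622]
ft_force: [-12.9, -23.9, -5.6]
width: 0.4
grasp_force: 13.1
```

```bash
python3 f.py
```

```text
18.25 [-71.64   0.05   5.73] [-26.26   1.56   8.72]
```

Call:
{"api": "apply_moves", "payload": {
  "targets": [
    [-1,[-0.12,0,0],[0,0,0]],
    [-1,[-0.4,0,-0.2],[0,0,0]],
    [-1,[0,0,-0.6],[0,0,0]],
    [-1,[0,0,-0.7],[0,0,0]],
    [-1,[0.3,0,-0.5],[0,0,0]],
    [-1,[0.4,0,0],[0,0,0]],
    [-1,[0,0,0],[0,0,0]]
  ]
}}

```text
t: 19.12
ee_pos: [609.4, -132.9, 177.7]
orientation: [-2.359, -1.498, -0.631]
ft_force: [0.1, -1.0, 0.3]
width: 0.6
grasp_force: 0.0
```

Run:
```python
from h import *
np.set_printoptions(precision=2,suppress=True)
o=ctrl.get_obs();print(o["t"],H(o["ee_pos"]),o["ft_force"],np.degrees((R.from_rotvec(o["orientation"]).inv()*goalR(64.8)).as_rotvec()))
p,K,V=cam("wrist");cv2.imwrite("pics/w7.png",p)
c,_=ray((0,0),K,V)
for q in ctrl.pinpoint("plunger_top","wrist")[:2]:
    d=ray(q["xy"],K,V)[1]; a,b=H(c),Rs.inv().apply(d); print(q["xy"],q["score"],a+b*(80-a[2])/b[2])
```

```text
19.125 [-55.61  -0.11 104.85] [ 0.13 -1.05  0.29] [0.   0.07 0.03]
[248.7, 87.0] 0.88 [20.51  1.6  80.  ]
[166.2, 4.1] 0.21 [60.44 42.96 80.  ]
```

View pics/w7.png

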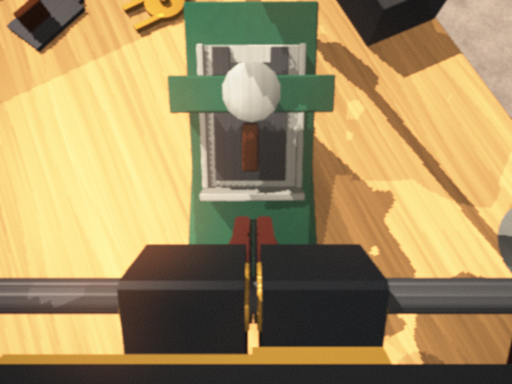

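The tray is home with the gauge in it (lip at row 195, rib at (249,148)). The plunger head is centred at (251,92), which agrees with the model. Next I move over it and press.

Call:
{"api": "apply_moves", "payload": {
  "targets": [
    [-1,[0.3,-0.02,0],[0,0,0]],
    [-1,[0.4,0,0],[0,0,0]],
    [-1,[0.4,0,0],[0,0,0]],
    [-1,[0.38,0,0],[0,0,0]],
    [-1,[0,0,0.2],[0,0,0]],
    [-1,[0,0,0.16],[0,0,0]],
    [-1,[0,0,0],[0,0,0]]
  ]
}}

```text
t: 20.1
ee_pos: [638.5, -67.2, 197.1]
orientation: [-2.359, -1.494, -0.627]
ft_force: [0.3, -0.6, -0.3]
width: 0.6
grasp_force: 0.0
```

```bash
python3 f.py
```

```text
20.1 [16.28  1.5  85.77] [-0.55 -0.53 -0.06]
```

Free of contact at n = 86, so I press in steps.

Call:
{"api": "apply_moves", "payload": {
  "targets": [
    [-1,[0.02,0,0.1],[0,0,0]],
    [-1,[0,0,0.06],[0,0,0]],
    [-1,[0,0,0.06],[0,0,0]],
    [-1,[0,0,0.06],[0,0,0]],
    [-1,[0,0,0.06],[0,0,0]],
    [-1,[0,0,0],[0,0,0]]
  ]
}}

```text
t: 20.85
ee_pos: [643.1, -59.5, 184.8]
orientation: [-2.36, -1.496, -0.63]
ft_force: [-5.6, -5.7, 6.8]
width: 0.3
grasp_force: 4.8
```

```bash
python3 f.py
```

```text
20.85 [17.82  0.58 70.63] [-3.12  2.6   9.63]
```

Call:
{"api": "apply_moves", "payload": {
  "targets": [
    [-1,[0,0,0.06],[0,0,0]],
    [-1,[0,0,0.06],[0,0,0]],
    [-1,[0,0,0.04],[0,0,0]],
    [-1,[0,0,0],[0,0,0]]
  ]
}}

```text
t: 21.35
ee_pos: [644.2, -57.4, 180.7]
orientation: [-2.36, -1.498, -0.631]
ft_force: [-20.7, -15.7, 28.9]
width: 0.4
grasp_force: 18.2
```

```bash
python3 f.py
```

```text
21.35 [17.86  0.49 65.91] [-5.49 12.06 36.57]
```

Call:
{"api": "apply_moves", "payload": {
  "targets": [
    [-1,[0,0,-0.02],[0,0,0]],
    [-1,[0,0,0],[0,0,0]],
    [-1,[0,0,0],[0,0,0]],
    [-1,[0,0,0],[0,0,0]],
    [-1,[0,0,0],[0,0,0]],
    [-1,[0,0,0],[0,0,0]],
    [-1,[0,0,0],[0,0,0]],
    [-1,[0,0,0],[0,0,0]]
  ]
}}

```text
t: 22.35
ee_pos: [644.2, -57.5, 180.8]
orientation: [-2.36, -1.497, -0.631]
ft_force: [-16.7, -11.7, 23.4]
width: 0.4
grasp_force: 14.2
```

```bash
python3 f.py
```

```text
22.35 [17.86  0.52 66.02] [-3.59 10.11 29.15]
```

Call:
{"api": "apply_moves", "payload": {
  "targets": [
    [-1,[0,0,-0.15],[0,0,0]],
    [-1,[0,0,-0.3],[0,0,0]],
    [-1,[0,0,-0.3],[0,0,0]],
    [-1,[-0.4,0,0],[0,0,0]],
    [-1,[-0.6,0,0],[0,0,0]],
    [-1,[-0.6,0,0],[0,0,0]],
    [-1,[0,0,0],[0,0,0]],
    [-1,[0,0,0],[0,0,0]]
  ]
}}

```text
t: 23.35
ee_pos: [607.1, -135.4, 170.6]
orientation: [-2.36, -1.494, -0.63]
ft_force: [1.2, -0.3, -0.4]
width: -0.1
grasp_force: 0.0
```

Run:
```python
from h import *
np.set_printoptions(precision=2,suppress=True)
o=ctrl.get_obs();print(o["t"],H(o["ee_pos"]),o["ft_force"])
p,K,V=cam("wrist");cv2.imwrite("pics/w8.png",p)
```

```text
23.35 [-62.01   0.87 100.33] [ 1.21 -0.29 -0.38]
```

View pics/w8.png

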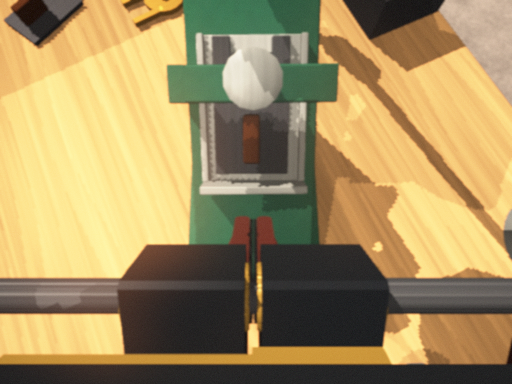

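The plunger is back up at (252,78). The tray is home with its lip at row 188, the gauge is in it with the rib at (251,140), and the arm is clear. Handing in.

```bash
python3 -c "
from workcell import ctrl
print(ctrl.close_job())"
```

```text
the job is handed in; nothing more can be done
None
```

The forked gauge lies in the tray with its fork up the slope, the tray was pushed home to its stop, and the plunger was held on its stop for about 1 s and sprang back. The job is handed in at about 23 s; no verdict came back.

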